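Hold the breaker box's sprung guard open for inspection

ROBOT

A 6-joint arm with a two-finger parallel gripper is mounted at the origin on the work surface. World frame = base frame: x ahead of the robot, y to its left, z up, the work surface at z = 0. Lengths are in m, angles in rad, forces in N, time in s.
With the tool pointing down it reaches from about 0.375 to 0.975 m from the base axis. Payload 3.8 kg.
Tool frame: the origin (TCP) lies on the centre line of the jaws, within the pads' length; the fingertips stand 14 mm ahead of it and the grasp point (between the pads) lies 5 mm behind it; x points along the fingers, y is the direction in which the jaws open and shut, and the axes are right-handed (so a half turn about x gives the same grasp; the last joint's range is limited). The gripper opens to 85 mm and grips with 20 to 120 N. Pads are 22 mm wide; open, the fingers measure 114 mm over their backs; the gripper's body (76 mm by 85 mm) begins 54 mm behind the grasp point. The pads swing forward as they close: fully open they stand 13 mm farther back than shut.
Start: joints at [-1.147, 0.264, 1.604, -0, 1.274, -0.037], TCP at [0.3, -0.605, 0.245] pointing down, gripper open.
Joint ranges: [-2.63, 2.63], [-0.94, 2.18], [0.31, 2.57], [-1.31, 4.45], [0, 2.66], [-2.55, 2.55]. Speed limits (rad/s): [2.57, 2.57, 3.14, 3.14, 3.14, 3.14].

INTERFACE

Orientations are given as a rotation vector (axis times angle).
In Python, from workcell import bot gives the robot as it stands.
- The arm moves only by the shell command python3 -m creep 'ROWS' [FORCE]. ROWS is JSON, a list of rows, each an object with "grip": the finger opening in cm, from 0 to 8.54; "dp": the shift along the tool's x, y, z in cm, a list of three; "rotation": the turn, a rotation vector about the tool's x, y, z in rad, a list of three. A call has 1 to 5 rows; each row is the pose to reach, as a shift and turn from the pose commanded when the call began, along the tool's axes at that moment; what a row does not reach only later rows make up. A row lasts 1/12 s, in which the tool goes at most 41.7 mm and 7.16 degrees, less where a joint would pass 70% of its speed; a pose out of reach is approached as far as the arm can. A call with a gripper value outside its range is refused whole. The fingers move at their own pace and stop on an object; FORCE is the grip in N (left out, the last holds). Time passes only in rows, so rows that repeat a pose let the fingers close. It gives the time, the measured TCP pose, the force and the opening at its end, in the units of the state.
- bot.read_state(): the state, without advancing time (a new reading comes with each control period).
- bot.read_camera(name): name is "scene" or "top"; returns (picture, depth): 480x640x3 uint8, red, green, blue; 480x640 float32, m along the optical axis (not along the pixel's ray), 0 where there is no reading.
- bot.get_calibration(name): a dict with "fx", "fy", "cx", "cy" (pixels), "rvec" (rotation vector, rad) and "tvec" (3), from world to camera coordinates, as OpenCV has them. Camera axes: x right, y down, z forward; pixel columns grow to the right and rows downward; lengths in m; the calibration is good to about 2 mm. A picture is of the moment at which its call begins. get_calibration takes no time and is no camera call.
- bot.finish_job(): hands the job in, once; it reports no verdict.
The state is a dict: "time": time; "q": joint angles; "joint_vel": joint speeds; "joint_torque": joint torques, N m; "tool_pos": TCP position; "tcp_rot": TCP orientation; "wrist_force": force on the tool from outside, world axes, zero at the start; "torque": the same for the moment, N m; "width": opening from 0.0 (shut) to 1.0 (fully open).
Only numpy, scipy, OpenCV 4.12 (cv2) and the standard library are available. Lean on these libraries where they do the work, as an engineer would, in place of code of your own. Each camera call takes 0.05 s, during which the arm holds its last target.

TASK

Undo both red quarter-turn fasteners at the front of the breaker box by turning each one a quarter turn anticlockwise to its stop, then lift the clear guard by its orange handle and hold it open at 60 degrees (the green mark on the gauge beside the hinge) so that a colleague can inspect the terminals. The guard springs shut if let go, so finish with the gripper still holding it there steadily, do not prop it with anything, and leave the loose tools and parts on the bench where they lie.

Things in the scene. Friction and masses are not known exactly. Their poses are not given: they have to be found in the camera images.
- latch_left (a joint): left (+y) fastener's turn, rad: 0 = tongue over the guard's front edge (locked), grows anticlockwise seen from above to its stop at 1.57 (undone); it starts anywhere from 0 to 0.25; below about 1.2 the tongue still blocks the guard. Stiff hinge (about 0.05 N m of friction), stays where it is left.
- latch_right (a joint): right (-y) fastener's turn; the same, also anticlockwise to undo.
- latch_left_wing (a point): on the left fastener's vertical turning axis, 148 mm above the bench. Red wing grip: 40 mm long (along this x axis, which turns with it), 12 mm thick, centred on the axis, from 22.5 mm below to 9.5 mm above this point. Under it a steel tongue, 12 mm wide, reaches 30 mm from the axis along +x and 6 mm along -x, its underside 28 mm below this point. z is up.
- latch_right_wing (a point): the same point on the right fastener, 130 mm from the left one. Both axes stand 18 mm in front of the guard's front edge; the guard's top face lies 2.5 mm below the tongues.
- guard (a joint): guard's opening angle, rad: 0 = shut (level), 1.047 = 60 degrees; limit 1.75. A spring and its weight pull it shut from every angle up to 75 degrees and beyond (about 1.5 to 3.5 N at the handle; its mass, about 0.3 kg, varies).
- guard_handle (a point): centre of the orange handle bar: 30 mm long (along its y, flat ends), 18 mm thick, on a black stem 16 mm wide; 41 mm off the guard's mid-plane, 190 mm from the hinge, 20 mm from the free edge. Axes turn with the guard: y along the hinge, z off the outer face, x from free edge to hinge. Pinched from above across its flat ends, it can turn between the fingers as the guard swings.
- guard_hinge (a point): middle of the hinge line, far side of the box, 114.5 mm above the bench; axes as the handle's. The guard is a clear 6 mm plate with a grey rim, 210 mm from hinge to free edge (which rises), 216 mm wide. An arc gauge of 80 mm radius about the hinge stands beside the plate's +y side, green from 54 to 66 degrees.
- enclosure: the steel breaker box, fixed to the bench: 220 x 220 mm, 110 mm high, origin at the centre of its underside; x points from the fasteners' side to the hinge side, z up. The fasteners stand on dark brackets on its -x face; a breaker is fixed inside.
- screwdriver: loose bystander: red-handled screwdriver, 200 mm, lying in front of the box; origin under its middle, x along it
- wrench: loose bystander: steel wrench, 180 mm, left of the box; origin under its middle, x along it
- tape_roll: loose bystander: green roll, 70 mm across, 19 mm high, right of the box; origin at the centre of its underside
- multimeter: loose bystander: yellow multimeter, 160 x 80 x 36 mm, right of the box; origin at the centre of its underside
- lug_bin: loose bystander: blue open bin, 110 x 90 x 45 mm, left of the box; origin at the centre of its underside
- cable_lug: loose bystander: copper cable lug, 62 mm long, 22 mm wide, in front of the box; origin under its middle

How it is judged:
On the way, in this order (a step that is already met when the one before it is completed fails the run):
1. both fasteners turned a quarter turn anticlockwise, guard still shut (value of joint each of latch_left, latch_right above 1.25 rad and value of joint guard below 0.1 rad), for 0.1 s.
2. guard lifted by the gripper, fasteners undone (value of joint each of latch_left, latch_right above 1.25 rad and value of joint guard above 0.4 rad and contact force between the fingers and guard above 0.5 N), for 0.1 s.
At the end, for the whole second after the job is handed in: Both fasteners are turned past 1.25 rad, the guard stands still at 60 degrees within 6 degrees (0.942 to 1.152 rad) with the fingers pressing on it by more than 0.5 N, no loose thing touches it, and every loose thing lies within 30 mm of its start (value of joint each of latch_left, latch_right above 1.25 rad and value of joint guard between 0.942 and 1.152 rad and velocity of joint guard between -0.05 and 0.05 rad/s and contact force between the fingers and guard above 0.5 N and contact force between each of screwdriver, wrench, tape_roll, multimeter, lug_bin, cable_lug and guard below 0.2 N and distance of each of screwdriver, wrench, tape_roll, multimeter, lug_bin, cable_lug from where it was at the start of the episode below 0.03 m); the arm keeps its last pose, push and grip.
It fails at once if a loose tool or part on the bench is moved by more than 30 mm (distance of any of screwdriver, wrench, tape_roll, multimeter, lug_bin, cable_lug from where it was at the start of the episode above 0.03 m).
It also fails if it takes over 72 s, if anything falls off the work surface, if the arm or the gripper's body presses on something with over 40 N, if the wrist force passes 120 N, or if a joint passes its speed limit or range.

## Working session

There is one attempt and no reset: what is moved stays moved. The work goes in short steps, Python scripts to look and compute and a shell command to move; the robot and the scene stay as the last step left them, time stands still between calls to the robot, and variables do not carry over. Pictures are saved under pics/ and viewed, and the job is handed in when it is done.

```bash
ls; mkdir -p pics
python3 - <<'E'
from workcell import bot
import cv2,numpy as np
print(bot.read_state())
for n in ("scene","top"):
    p,d=bot.read_camera(n); c=bot.get_calibration(n); print(n,c)
    np.savez(f"pics/{n}0.npz",p=p,d=d)
    cv2.imwrite(f"pics/{n}0.png",p[:,:,::-1])
E
```

```text
pics
{'time': 0.0, 'q': array([-1.14693753e+00,  2.64774520e-01,  1.60539353e+00, -1.24762636e-05,
        1.27370735e+00, -3.68734778e-02]), 'joint_vel': array([ 0.00085971, -0.00080011, -0.00020027, -0.00075955, -0.00082314,
       -0.00064159]), 'joint_torque': array([ 3.13389166e-03, -5.15110123e+01, -3.67307997e+01,  5.01165607e-05,
        1.28506144e-02,  4.94516871e-05]), 'tool_pos': array([ 0.29982549, -0.60396084,  0.24393706]), 'tcp_rot': array([ 1.9656653 ,  0.46337686, -1.96657537]), 'wrist_force': array([0.20035975, 0.1510834 , 0.03880562]), 'torque': array([0.02661086, 0.02091316, 0.02489221]), 'width': 1.0020693423964424}
scene {'fx': 600.8116318825913, 'fy': 600.8116318825913, 'cx': 323.78804146547543, 'cy': 233.49490226962223, 'rvec': array([ 1.0190717 ,  2.58347614, -0.90121794]), 'tvec': array([ 0.37380527, -0.22793921,  1.97435256])}
top {'fx': 572.8021515321229, 'fy': 572.8021515321229, 'cx': 319.6347352210103, 'cy': 238.33814145288284, 'rvec': array([ 2.14835732, -2.14666011,  0.12336973]), 'tvec': array([9.98310470e-04, 5.30189365e-01, 1.45452624e+00])}
```

View pics/scene0.png

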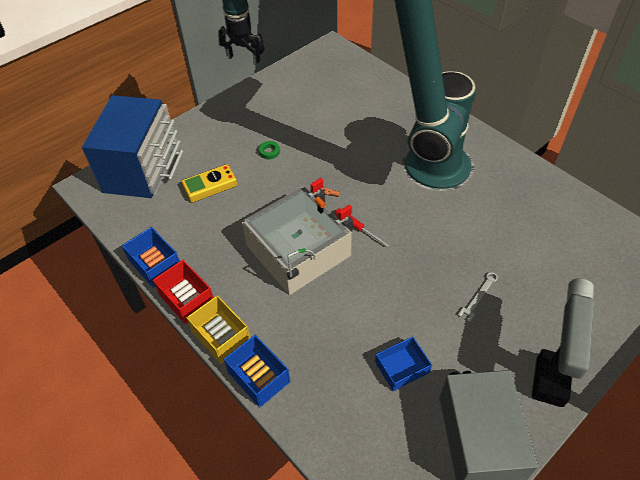

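View pics/top0.png

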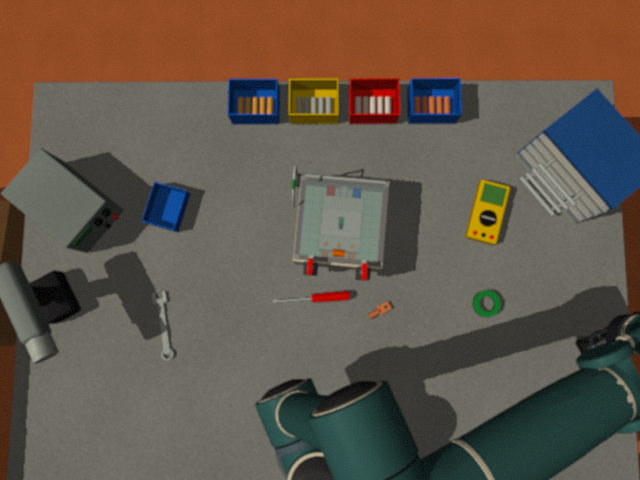

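The top view shows the box at about (343,222). The red wings are at about (310,267) and (363,270), the orange handle at (340,253), the screwdriver at (315,298) and the lug at (380,310). Next I'll measure them.

```bash
cat > h.py <<'E'
import cv2,numpy as np
from workcell import bot
def cal(n):
    c=bot.get_calibration(n); K=np.array([[c['fx'],0,c['cx']],[0,c['fy'],c['cy']],[0,0,1]])
    return K,cv2.Rodrigues(c['rvec'])[0],c['tvec']
def ray(n,uv,z):
    K,R,t=cal(n); o=-R.T@t; d=R.T@np.linalg.inv(K)@np.array([uv[0],uv[1],1.]); return o+d*(z-o[2])/d[2]
def dep(n,uv,d):
    K,R,t=cal(n); return R.T@(np.linalg.inv(K)@np.array([uv[0],uv[1],1.])*d-t)
def tri(a,b):  # two views
    P=[]
    for n in("scene","top"):
        K,R,t=cal(n); P.append(K@np.c_[R,t])
    X=cv2.triangulatePoints(P[0],P[1],np.array(a,float).reshape(2,1),np.array(b,float).reshape(2,1)); return (X[:3]/X[3]).ravel()
def blobs(p,lo,hi,minA=15):
    hsv=cv2.cvtColor(p,cv2.COLOR_RGB2HSV); m=cv2.inRange(hsv,lo,hi)
    n,l,s,c=cv2.connectedComponentsWithStats(m)
    return [(i,s[i],c[i],l==i) for i in range(1,n) if s[i][4]>=minA]
E
python3 - <<'E'
from h import *
for n in("top","scene"):
    f=np.load(f"pics/{n}0.npz"); p,d=f['p'],f['d']
    roi=(230,420,160,330) if n=="top" else (230,400,170,300)
    for nm,lo,hi in(("red",(0,170,90),(4,255,255)),("red2",(174,170,90),(180,255,255)),("orange",(5,140,90),(18,255,255)),("green",(45,120,40),(85,255,255))):
        for i,s,c,m in blobs(p,lo,hi,6):
            if not(roi[0]<c[0]<roi[1] and roi[2]<c[1]<roi[3]):continue
            r=cv2.minAreaRect(np.argwhere(m)[:,::-1].astype(np.float32))
            dd=d[m];dd=dd[dd>0]
            print(n,nm,s,c.round(1),[np.round(x,1) for x in r],np.round(dep(n,c,np.median(dd)),4) if len(dd) else None, ray(n,c,.1575).round(4))
    x0,x1,y0,y1=roi
    cr=p[y0:y1,x0:x1,::-1]; cv2.imwrite(f"pics/crop_{n}.png",cv2.resize(cr,None,fx=3.5,fy=3.5,interpolation=cv2.INTER_CUBIC))
E
```

```text
top red [307 259   6  16  89] [309.6 266.5] [array([309.5, 266.5]), array([15.,  5.]), np.float64(90.0)] [0.4467 0.0232 0.1594] [0.4468 0.0233 0.1575]
top red [361 264   7  16  94] [364.3 271.8] [array([364. , 271.5]), array([15.,  6.]), np.float64(90.0)] [ 0.4342 -0.1059  0.1591] [ 0.4343 -0.106   0.1575]
top red [312 291  38  11 315] [330.7 296.3] [array([330.4, 296.3]), array([ 8.6, 37.5]), np.float64(85.2)] [ 0.3805 -0.0273  0.0243] [ 0.3767 -0.0267  0.1575]
top orange [332 250  13   7  80] [338.4 252.9] [array([338., 253.]), array([ 6., 12.]), np.float64(90.0)] [ 0.4788 -0.0451  0.1625] [ 0.4793 -0.0451  0.1575]
top orange [369 302  23  16 159] [380.2 309.7] [array([379.5, 310.5]), array([ 8. , 23.6]), np.float64(56.3)] [ 0.3465 -0.1555  0.012 ] [ 0.3456 -0.1424  0.1575]
top green [292 180   3   8  22] [293.  183.8] [array([293. , 183.5]), array([7., 2.]), np.float64(90.0)] [0.6399 0.0622 0.1883] [0.6469 0.0641 0.1575]
scene red [311 178  12  15 114] [317.1 184.6] [array([316.7, 185. ]), array([ 9.2, 15.5]), np.float64(56.3)] [ 0.438  -0.101   0.1495] [ 0.4429 -0.0954  0.1575]
scene red [335 205  29  26 233] [349.2 216.3] [array([349.7, 219. ]), array([30.8, 16.6]), np.float64(56.3)] [0.44   0.0339 0.1265] [0.4583 0.052  0.1575]
scene orange [321 188  19   8  81] [330.6 191.7] [array([329.7, 191.8]), array([18.7,  5.6]), np.float64(14.0)] [ 0.3443 -0.1462  0.0112] [ 0.4334 -0.049   0.1575]
scene orange [315 197  11  11  70] [320.  201.9] [array([319.8, 201.8]), array([12. ,  5.7]), np.float64(45.0)] [ 0.4819 -0.0401  0.1596] [ 0.4807 -0.0415  0.1575]
scene green [299 249   7   4  19] [301.7 250.1] [array([301.9, 250. ]), array([2.7, 6.5]), np.float64(78.7)] [0.642  0.0662 0.1874] [0.6284 0.0486 0.1575]
```

View pics/crop_top.png

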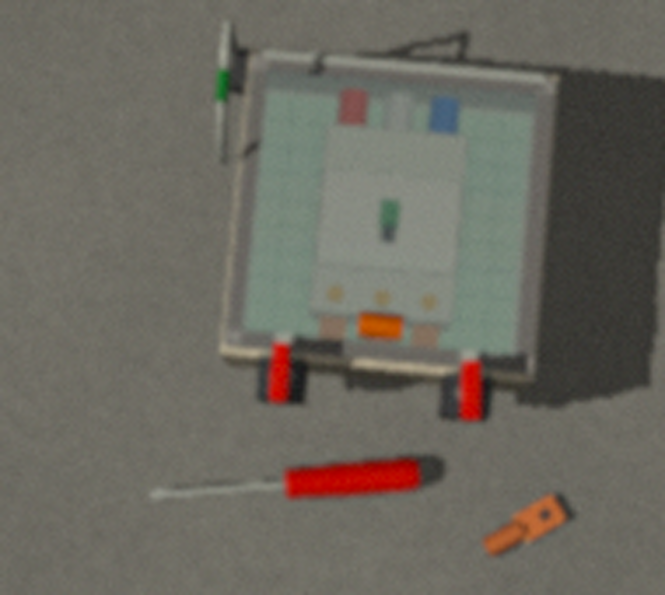

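View pics/crop_scene.png

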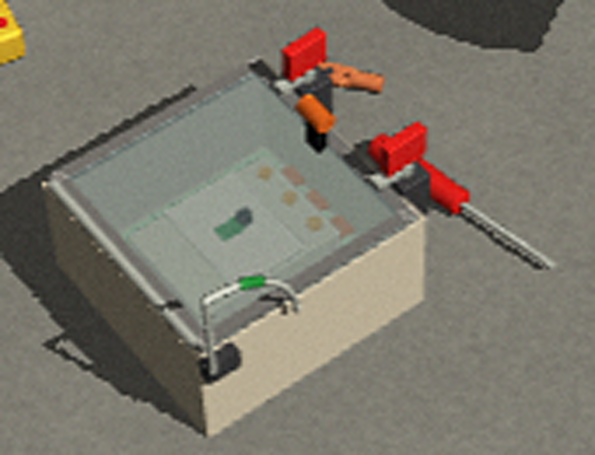

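Cross-checks hold. The wing spacing comes out at 129.9 mm (130 given), the wing tops at z≈0.159 and the handle 38 mm behind the wing line. The box yaw is about -0.096 rad. I'll make a planning helper that prints shifts in tool axes.

```bash
cat >> h.py <<'E'
from scipy.spatial.transform import Rotation as Ro
L=np.array([.4467,.0233]);Rw=np.array([.4343,-.106]);YAW=-np.arctan2(L[0]-Rw[0],L[1]-Rw[1])
XB=np.array([np.cos(YAW),np.sin(YAW)]);HD=(L+Rw)/2+.038*XB;HG=HD+.19*XB
def target(yaw,flip=0,pitch=0): # tool x down, tool y along box-frame angle yaw from world y
    y=np.array([-np.sin(yaw),np.cos(yaw),0])*(-1 if flip else 1); x=np.array([0,0,-1.]); return Ro.from_matrix(np.c_[x,y,np.cross(x,y)])
def plan(pos,R):
    s=bot.read_state(); R0=Ro.from_rotvec(s['tcp_rot'])
    print('t',round(s['time'],2),'pos',s['tool_pos'].round(4),'q',s['q'].round(2),'F',s['wrist_force'].round(1),'T',s['torque'].round(2),'w',round(s['width'],3))
    print('dp cm',(R0.inv().apply(np.array(pos)-s['tool_pos'])*100).round(2),'rot',(R0.inv()*R).as_rotvec().round(3))
    return s,R0
E
python3 - <<'E'
from h import *
print(YAW,HD,HG)
s,R0=plan([*L,.21],target(YAW)); print(R0.as_matrix().round(3))
plan([*L,.21],target(YAW,1))
E
```

```text
-0.09560861658000337 [ 0.47832645 -0.04497759] [ 0.66745872 -0.06311557]
t 0.1 pos [ 0.2999 -0.604   0.2441] q [-1.15  0.26  1.61  0.    1.27 -0.04] F [-0.2 -0.6  0.5] T [ 0.04 -0.02 -0.04] w 0.996
dp cm [  3.51 -49.65 -41.04] rot [-2.585e+00 -3.000e-03  1.000e-03]
[[-0.001  0.445 -0.896]
 [ 0.002 -0.896 -0.445]
 [-1.    -0.002 -0.   ]]
t 0.1 pos [ 0.2999 -0.604   0.2441] q [-1.15  0.26  1.61  0.    1.27 -0.04] F [-0.2 -0.6  0.5] T [ 0.04 -0.02 -0.04] w 0.996
dp cm [  3.51 -49.65 -41.04] rot [0.556 0.    0.002]
```

```bash
python3 -m creep '[{"grip":5,"dp":[1,-49.6,-41],"rotation":[0.5,0,0]},{"grip":5,"dp":[1,-49.6,-41],"rotation":[0.5,0,0]},{"grip":5,"dp":[1,-49.6,-41],"rotation":[0.5,0,0]},{"grip":5,"dp":[1,-49.6,-41],"rotation":[0.5,0,0]},{"grip":5,"dp":[1,-49.6,-41],"rotation":[0.5,0,0]}]' 40
python3 - <<'E'
from h import *
plan([*L,.21],target(YAW+.05,1))
E
```

```text
time: 0.52
tool_pos: [0.3474, -0.3997, 0.2412]
tcp_rot: [-2.197, 0.049, 2.199]
wrist_force: [0.7, 0.6, -0.5]
width: 0.583
t 0.52 pos [ 0.3474 -0.3997  0.2412] q [-0.9  -0.01  1.92  0.    1.23  0.71] F [ 0.7  0.6 -0.5] T [-0.02 -0.02 -0.03] w 0.583
dp cm [  3.16 -42.7   -8.01] rot [0.    0.001 0.001]
```

```bash
python3 -m creep '[{"grip":5,"dp":[3,-42.7,-8],"rotation":[0,0,0]},{"grip":5,"dp":[3,-42.7,-8],"rotation":[0,0,0]},{"grip":5,"dp":[3,-42.7,-8],"rotation":[0,0,0]},{"grip":5,"dp":[3,-42.7,-8],"rotation":[0,0,0]},{"grip":5,"dp":[3,-42.7,-8],"rotation":[0,0,0]}]'
python3 - <<'E'
from h import *
plan([*L,.21],target(YAW+.05,1))
E
```

```text
time: 0.93
tool_pos: [0.3935, -0.1971, 0.2273]
tcp_rot: [-2.201, 0.044, 2.201]
wrist_force: [0.2, 1.2, -0.1]
width: 0.586
t 0.93 pos [ 0.3935 -0.1971  0.2273] q [-0.52 -0.18  2.1   0.    1.22  1.09] F [ 0.2  1.2 -0.1] T [ 0.02 -0.   -0.03] w 0.586
dp cm [  1.73 -22.24  -4.44] rot [0.006 0.    0.   ]
```

```bash
python3 -m creep '[{"grip":5,"dp":[0.8,-22.2,-4.4],"rotation":[0,0,0]},{"grip":5,"dp":[0.8,-22.2,-4.4],"rotation":[0,0,0]},{"grip":5,"dp":[0.8,-22.2,-4.4],"rotation":[0,0,0]},{"grip":5,"dp":[0.8,-22.2,-4.4],"rotation":[0,0,0]},{"grip":5,"dp":[0.8,-22.2,-4.4],"rotation":[0,0,0]}]'
python3 -m creep '[{"grip":5,"dp":[0,-2,-0.3],"rotation":[0,0,0]},{"grip":5,"dp":[0,-2,-0.3],"rotation":[0,0,0]}]'
python3 - <<'E'
from h import *
plan([*L,.149],target(YAW+.05,1))
p,d=bot.read_camera("top"); cv2.imwrite("pics/t1.png",cv2.resize(p[200:330,240:440,::-1],None,fx=4,fy=4))
p,d=bot.read_camera("scene"); cv2.imwrite("pics/s1.png",cv2.resize(p[100:250,240:440,::-1],None,fx=4,fy=4))
E
```

```text
time: 1.35
tool_pos: [0.442, 0.0054, 0.2202]
tcp_rot: [-2.202, 0.043, 2.201]
wrist_force: [1.6, -0.4, 0.3]
width: 0.583
time: 1.52
tool_pos: [0.4462, 0.0269, 0.2199]
tcp_rot: [-2.203, 0.036, 2.204]
wrist_force: [0.4, 0.5, -0.2]
width: 0.588
t 1.52 pos [0.4462 0.0269 0.2199] q [ 0.   -0.16  2.1   0.    1.21  1.61] F [ 0.4  0.5 -0.2] T [ 0.04 -0.02  0.02] w 0.588
dp cm [ 7.09  0.37 -0.07] rot [0.011 0.001 0.002]
```

View pics/s1.png

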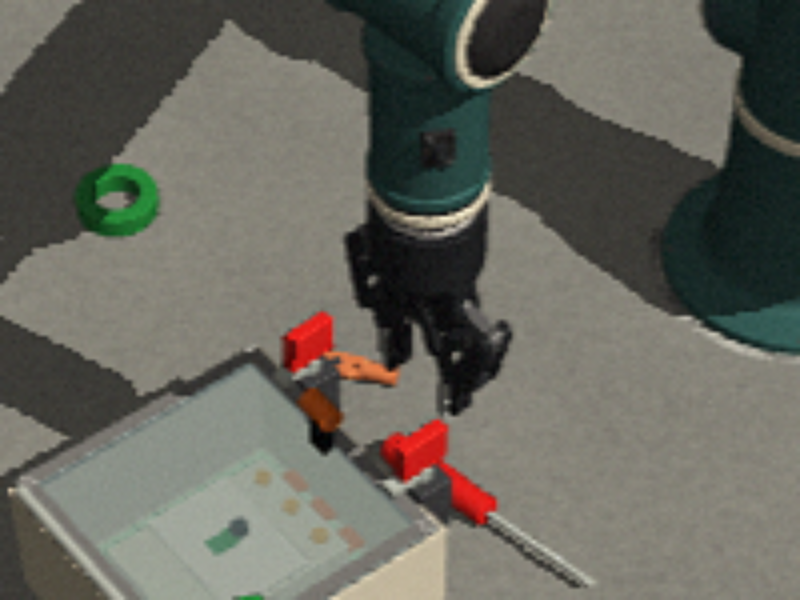

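The scene view shows the jaws above the left wing at crop pixel (425,450), straddling it. Descending and closing.

```bash
python3 -m creep '[{"grip":5,"dp":[4,0.37,-0.07],"rotation":[0,0,0]},{"grip":5,"dp":[7,0.37,-0.07],"rotation":[0,0,0]},{"grip":5,"dp":[7.1,0.37,-0.07],"rotation":[0,0,0]},{"grip":5,"dp":[7.1,0.37,-0.07],"rotation":[0,0,0]}]'
python3 - <<'E'
from h import *
plan([*L,.149],target(YAW+.05,1))
E
python3 -m creep '[{"grip":0.8,"dp":[0,0,0],"rotation":[0,0,0]},{"grip":0.8,"dp":[0,0,0],"rotation":[0,0,0]},{"grip":0.8,"dp":[0,0,0],"rotation":[0,0,0]},{"grip":0.8,"dp":[0,0,0],"rotation":[0,0,0]},{"grip":0.8,"dp":[0,0,0],"rotation":[0,0,0]}]' 40
python3 - <<'E'
from h import *
plan([*L,.149],target(YAW+.05,1))
E
```

```text
time: 1.95
tool_pos: [0.4444, 0.0183, 0.1475]
tcp_rot: [-2.195, 0.046, 2.207]
wrist_force: [-0.3, -0.1, 0.8]
width: 0.586
t 1.95 pos [0.4444 0.0183 0.1475] q [-0.01 -0.09  2.18 -0.    1.06  1.6 ] F [-0.3 -0.1  0.8] T [-0.05 -0.   -0.  ] w 0.586
dp cm [-0.15 -0.51 -0.2 ] rot [ 0.005  0.005 -0.   ]
time: 2.37
tool_pos: [0.4486, 0.0239, 0.1522]
tcp_rot: [-2.2, 0.035, 2.19]
wrist_force: [-0.3, 17.4, 4.1]
width: 0.129
t 2.37 pos [0.4486 0.0239 0.1522] q [-0.01 -0.09  2.17  0.01  1.06  1.6 ] F [-0.3 17.4  4.1] T [ 2.88  0.13 -0.02] w 0.129
dp cm [0.32 0.07 0.18] rot [ 0.003 -0.004  0.01 ]
```

```bash
python3 -m creep '[{"grip":0.8,"dp":[0,-0.4,-0.1],"rotation":[0,0,0]},{"grip":0.8,"dp":[0,-0.4,-0.1],"rotation":[0,0,0]},{"grip":0.8,"dp":[0,-0.4,-0.1],"rotation":[0,0,0]}]' 40
python3 - <<'E'
from h import *
plan([*L,.149],target(YAW+.05,1))
E
```

```text
time: 2.62
tool_pos: [0.4486, 0.0244, 0.1521]
tcp_rot: [-2.203, 0.041, 2.199]
wrist_force: [-4.8, 4.6, 7.4]
width: 0.132
t 2.62 pos [0.4486 0.0244 0.1521] q [-0.   -0.09  2.17  0.    1.06  1.61] F [-4.8  4.6  7.4] T [ 0.41  0.72 -0.03] w 0.132
dp cm [0.31 0.11 0.19] rot [ 0.006 -0.002  0.002]
```

```bash
python3 -m creep '[{"grip":0.8,"dp":[0,0,0.15],"rotation":[-0.1,0,0]},{"grip":0.8,"dp":[0,0,0.15],"rotation":[-0.2,0,0]},{"grip":0.8,"dp":[0,0,0.15],"rotation":[-0.3,0,0]},{"grip":0.8,"dp":[0,0,0.15],"rotation":[-0.4,0,0]},{"grip":0.8,"dp":[0,0,0.15],"rotation":[-0.5,0,0]}]' 50
python3 - <<'E'
from h import *
plan([*L,.152],target(YAW+1.57,1))
E
```

```text
time: 3.03
tool_pos: [0.4485, 0.0244, 0.1522]
tcp_rot: [1.969, 0.466, -1.957]
wrist_force: [0.3, 4.6, 2.8]
width: 0.129
t 3.03 pos [0.4485 0.0244 0.1522] q [-0.   -0.09  2.17  0.    1.06  1.1 ] F [0.3 4.6 2.8] T [ 0.62 -0.07 -0.12] w 0.129
dp cm [0.02 0.02 0.22] rot [-1.009 -0.005 -0.004]
```

Turning well, with low forces.

```bash
python3 -m creep '[{"grip":0.8,"dp":[0,0,0],"rotation":[-0.11,0,0]},{"grip":0.8,"dp":[0,0,0],"rotation":[-0.22,0,0]},{"grip":0.8,"dp":[0,0,0],"rotation":[-0.33,0,0]},{"grip":0.8,"dp":[0,0,0],"rotation":[-0.44,0,0]},{"grip":0.8,"dp":[0,0,0],"rotation":[-0.55,0,0]}]' 50
python3 - <<'E'
from h import *
plan([*L,.152],target(YAW+1.57,1))
E
python3 -m creep '[{"grip":0.8,"dp":[0,0,0],"rotation":[-0.11,0,0]},{"grip":0.8,"dp":[0,0,0],"rotation":[-0.22,0,0]},{"grip":0.8,"dp":[0,0,0],"rotation":[-0.33,0,0]},{"grip":0.8,"dp":[0,0,0],"rotation":[-0.42,0,0]},{"grip":0.8,"dp":[0,0,0],"rotation":[-0.46,0,0]}]' 50
python3 - <<'E'
from h import *
plan([*L,.152],target(YAW+1.57,1))
E
```

```text
time: 3.45
tool_pos: [0.4486, 0.0245, 0.1522]
tcp_rot: [1.611, 0.892, -1.6]
wrist_force: [0.0, 4.1, 2.1]
width: 0.127
t 3.45 pos [0.4486 0.0245 0.1522] q [-0.   -0.09  2.17  0.    1.06  0.55] F [0.  4.1 2.1] T [ 0.74 -0.09 -0.04] w 0.127
dp cm [ 0.02 -0.1   0.2 ] rot [-0.459 -0.004 -0.005]
time: 3.87
tool_pos: [0.4486, 0.0246, 0.1522]
tcp_rot: [1.285, 1.16, -1.275]
wrist_force: [0.3, 4.3, 3.3]
width: 0.124
t 3.87 pos [0.4486 0.0246 0.1522] q [-0.   -0.09  2.17  0.    1.06  0.09] F [0.3 4.3 3.3] T [ 0.77 -0.07 -0.07] w 0.124
dp cm [ 0.02 -0.17  0.14] rot [-0.    -0.003 -0.005]
```

```bash
python3 -m creep '[{"grip":0.8,"dp":[0,0,0],"rotation":[-0.05,0,0]},{"grip":0.8,"dp":[0,0,0],"rotation":[-0.08,0,0]},{"grip":0.8,"dp":[0,0,0],"rotation":[-0.08,0,0]}]' 50
python3 - <<'E'
from h import *
plan([*L,.152],target(YAW+1.57,1))
E
python3 -m creep '[{"grip":4,"dp":[0,0,0],"rotation":[0.08,0,0]},{"grip":4,"dp":[0,0,0],"rotation":[0.08,0,0]},{"grip":4,"dp":[0,0,0],"rotation":[0.08,0,0]},{"grip":4,"dp":[-4,0,0],"rotation":[0.08,0,0]},{"grip":4,"dp":[-7,0,0],"rotation":[0.08,0,0]}]' 50
python3 - <<'E'
from h import *
plan([*Rw,.215],target(YAW+.05,1))
p,d=bot.read_camera("scene"); cv2.imwrite("pics/s2.png",cv2.resize(p[100:250,240:440,::-1],None,fx=4,fy=4))
E
```

```text
time: 4.12
tool_pos: [0.4486, 0.0246, 0.1522]
tcp_rot: [1.231, 1.197, -1.221]
wrist_force: [-0.5, 4.5, 6.0]
width: 0.134
t 4.12 pos [0.4486 0.0246 0.1522] q [-0.   -0.09  2.17  0.    1.06  0.02] F [-0.5  4.5  6. ] T [ 0.96  0.   -1.23] w 0.134
dp cm [ 0.02 -0.18  0.13] rot [ 0.073 -0.003 -0.005]
time: 4.53
tool_pos: [0.4449, 0.0232, 0.2192]
tcp_rot: [1.279, 1.163, -1.284]
wrist_force: [0.9, -0.7, 0.8]
width: 0.473
t 4.53 pos [0.4449 0.0232 0.2192] q [-0.   -0.16  2.1  -0.    1.21  0.09] F [ 0.9 -0.7  0.8] T [-0.03 -0.05  0.09] w 0.473
dp cm [ 0.44  0.21 12.97] rot [1.518 0.004 0.002]
```

View pics/s2.png

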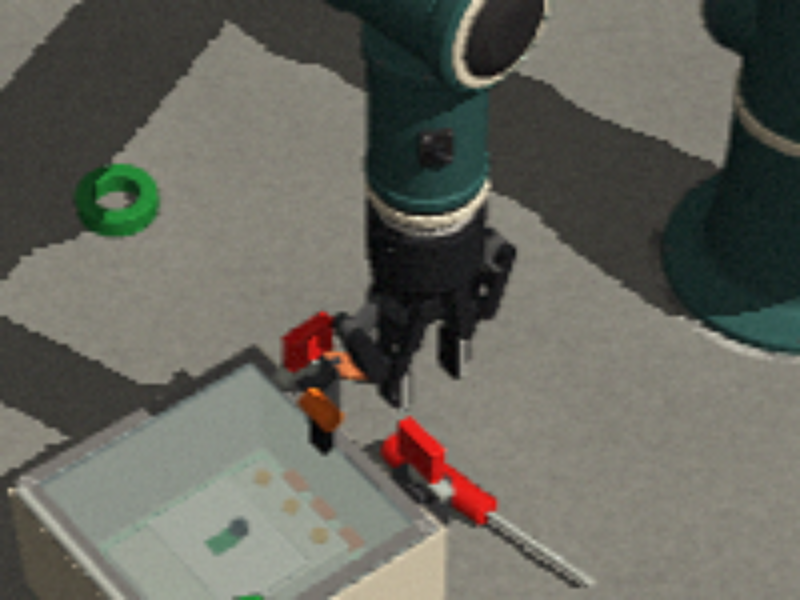

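The left wing (crop pixel 420,450) now lies crosswise with its tongue clear, and the stop torque of -1.2 N m was felt. Going to the right wing.

```bash
python3 -m creep '[{"grip":5,"dp":[0.2,0.15,12.9],"rotation":[1.5,0,0]},{"grip":5,"dp":[0.2,0.15,12.9],"rotation":[1.5,0,0]},{"grip":5,"dp":[0.2,0.15,12.9],"rotation":[1.5,0,0]},{"grip":5,"dp":[0.2,0.15,12.9],"rotation":[1.5,0,0]},{"grip":5,"dp":[0.2,0.15,12.9],"rotation":[1.5,0,0]}]'
python3 -m creep '[{"grip":5,"dp":[0,0,0],"rotation":[0.9,0,0]},{"grip":5,"dp":[0,0,0],"rotation":[0.9,0,0]},{"grip":5,"dp":[0,0,0],"rotation":[0.9,0,0]},{"grip":5,"dp":[0,0,0],"rotation":[0.9,0,0]},{"grip":5,"dp":[0,0,0],"rotation":[0.9,0,0]}]'
python3 - <<'E'
from h import *
plan([.4355,-.105,.152],target(YAW+.08,1))
E
```

```text
time: 5.0
tool_pos: [0.4346, -0.1079, 0.2175]
tcp_rot: [1.725, 0.766, -1.726]
wrist_force: [0.7, 1.3, 0.2]
width: 0.586
time: 5.42
tool_pos: [0.4349, -0.1053, 0.2173]
tcp_rot: [2.107, 0.228, -2.107]
wrist_force: [0.4, -0.8, 0.1]
width: 0.582
t 5.42 pos [ 0.4349 -0.1053  0.2173] q [-0.29 -0.16  2.1  -0.    1.2   1.06] F [ 0.4 -0.8  0.1] T [ 0.02 -0.03  0.01] w 0.582
dp cm [ 6.53 -0.02 -0.07] rot [ 0.232  0.    -0.001]
```

```bash
python3 -m creep '[{"grip":5,"dp":[0,0,-0.05],"rotation":[0.12,0,0]},{"grip":5,"dp":[0,0,-0.05],"rotation":[0.23,0,0]},{"grip":5,"dp":[4,0,-0.05],"rotation":[0.23,0,0]},{"grip":5,"dp":[6.5,0,-0.05],"rotation":[0.23,0,0]},{"grip":5,"dp":[6.5,0,-0.05],"rotation":[0.23,0,0]}]'
python3 -m creep '[{"grip":5,"dp":[0,0,0],"rotation":[0,0,0]}]'
python3 - <<'E'
from h import *
plan([.4355,-.105,.152],target(YAW+.08,1))
E
python3 -m creep '[{"grip":0.8,"dp":[0,0,0],"rotation":[0,0,0]},{"grip":0.8,"dp":[0,0,0],"rotation":[0,0,0]},{"grip":0.8,"dp":[0,0,0],"rotation":[0,0,0]},{"grip":0.8,"dp":[0,0,0],"rotation":[0,0,0]},{"grip":0.8,"dp":[0,0,0],"rotation":[0,0,0]}]' 40
python3 - <<'E'
from h import *
plan([.4355,-.105,.152],target(YAW+.08,1))
E
```

```text
time: 5.83
tool_pos: [0.4312, -0.1039, 0.1472]
tcp_rot: [-2.206, 0.006, 2.227]
wrist_force: [-1.1, 1.0, 0.2]
width: 0.581
time: 5.92
tool_pos: [0.434, -0.1046, 0.1511]
tcp_rot: [-2.213, 0.008, 2.221]
wrist_force: [-0.1, -1.2, 1.2]
width: 0.588
t 5.92 pos [ 0.434  -0.1046  0.1511] q [-0.29 -0.09  2.17 -0.    1.07  1.29] F [-0.1 -1.2  1.2] T [0.03 0.02 0.02] w 0.588
dp cm [-0.09  0.03 -0.15] rot [0.008 0.004 0.001]
time: 6.33
tool_pos: [0.4369, -0.1049, 0.1545]
tcp_rot: [-2.221, 0.011, 2.213]
wrist_force: [-1.9, 1.9, 6.9]
width: 0.13
t 6.33 pos [ 0.4369 -0.1049  0.1545] q [-0.29 -0.09  2.17  0.    1.07  1.29] F [-1.9  1.9  6.9] T [ 0.35  0.12 -0.08] w 0.13
dp cm [0.25 0.01 0.14] rot [ 0.006 -0.004 -0.   ]
```

```bash
python3 -m creep '[{"grip":0.8,"dp":[0,0,0],"rotation":[-0.11,0,0]},{"grip":0.8,"dp":[0,0,0],"rotation":[-0.22,0,0]},{"grip":0.8,"dp":[0,0,0],"rotation":[-0.33,0,0]},{"grip":0.8,"dp":[0,0,0],"rotation":[-0.44,0,0]},{"grip":0.8,"dp":[0,0,0],"rotation":[-0.55,0,0]}]' 50
python3 -m creep '[{"grip":0.8,"dp":[0,0,0],"rotation":[-0.11,0,0]},{"grip":0.8,"dp":[0,0,0],"rotation":[-0.22,0,0]},{"grip":0.8,"dp":[0,0,0],"rotation":[-0.33,0,0]},{"grip":0.8,"dp":[0,0,0],"rotation":[-0.44,0,0]},{"grip":0.8,"dp":[0,0,0],"rotation":[-0.55,0,0]}]'
python3 - <<'E'
from h import *
plan([.4355,-.105,.152],target(YAW+1.57,1))
E
```

```text
time: 6.75
tool_pos: [0.4369, -0.1047, 0.1545]
tcp_rot: [1.916, 0.535, -1.909]
wrist_force: [-1.1, 3.2, 6.5]
width: 0.128
time: 7.17
tool_pos: [0.4368, -0.1046, 0.1545]
tcp_rot: [1.552, 0.944, -1.547]
wrist_force: [-2.2, 3.0, 7.9]
width: 0.125
t 7.17 pos [ 0.4368 -0.1046  0.1545] q [-0.29 -0.09  2.17  0.    1.07  0.18] F [-2.2  3.   7.9] T [ 0.66  0.15 -0.05] w 0.125
dp cm [ 0.25 -0.1   0.09] rot [-0.378 -0.001 -0.003]
```

```bash
python3 -m creep '[{"grip":0.8,"dp":[0,0,0],"rotation":[-0.11,0,0]},{"grip":0.8,"dp":[0,0,0],"rotation":[-0.22,0,0]},{"grip":0.8,"dp":[0,0,0],"rotation":[-0.33,0,0]},{"grip":0.8,"dp":[0,0,0],"rotation":[-0.42,0,0]},{"grip":0.8,"dp":[0,0,0],"rotation":[-0.45,0,0]}]'
python3 -m creep '[{"grip":0.8,"dp":[0,0,0],"rotation":[0,0,0]}]'
python3 - <<'E'
from h import *
plan([.4355,-.105,.152],target(YAW+1.57,1))
E
python3 -m creep '[{"grip":4,"dp":[0,0,0],"rotation":[0.07,0,0]},{"grip":4,"dp":[0,0,0],"rotation":[0.07,0,0]},{"grip":4,"dp":[0,0,0],"rotation":[0.07,0,0]},{"grip":4,"dp":[-4,0,0],"rotation":[0.07,0,0]},{"grip":4,"dp":[-7.5,0,0],"rotation":[0.07,0,0]}]' 50
python3 -m creep '[{"grip":4,"dp":[-1,0,0],"rotation":[0,0,0]}]'
python3 - <<'E'
from h import *
plan([*HD,.21],target(YAW,1))
for n in("scene","top"):
    p,d=bot.read_camera(n); v=p[100:250,240:440] if n=="scene" else p[160:310,240:440]; cv2.imwrite(f"pics/{n}3.png",cv2.resize(v[:,:,::-1],None,fx=4,fy=4))
    if n=="scene":
        for i,s,c,m in blobs(p,(5,140,90),(18,255,255),20): print(c.round(1),s[4],ray(n,c,.1575).round(4))
E
```

```text
time: 7.58
tool_pos: [0.4368, -0.1046, 0.1546]
tcp_rot: [1.232, 1.194, -1.227]
wrist_force: [-2.5, 2.2, 7.2]
width: 0.126
time: 7.67
tool_pos: [0.4368, -0.1046, 0.1545]
tcp_rot: [1.235, 1.192, -1.23]
wrist_force: [-2.1, 3.9, 7.4]
width: 0.122
t 7.67 pos [ 0.4368 -0.1046  0.1545] q [-0.29 -0.09  2.17  0.    1.07 -0.26] F [-2.1  3.9  7.4] T [ 0.55  0.26 -1.03] w 0.122
dp cm [ 0.25 -0.13  0.04] rot [ 0.065 -0.001 -0.003]
time: 8.08
tool_pos: [0.4334, -0.1044, 0.2262]
tcp_rot: [1.279, 1.166, -1.285]
wrist_force: [1.2, -0.7, 0.9]
width: 0.472
time: 8.17
tool_pos: [0.4382, -0.1058, 0.2429]
tcp_rot: [1.283, 1.154, -1.276]
wrist_force: [0.6, -0.6, 0.6]
width: 0.466
t 8.17 pos [ 0.4382 -0.1058  0.2429] q [-0.29 -0.18  2.07 -0.    1.24 -0.19] F [ 0.6 -0.6  0.6] T [-0.02 -0.01 -0.02] w 0.466
dp cm [ 3.31  3.37 -6.45] rot [ 1.568 -0.005 -0.008]
[ 79.  101.2] 22560 [ 0.7567 -0.9055  0.1575]
[342.8   7.7] 228 [-0.2381 -0.6991  0.1575]
[354.5  31.5] 438 [-0.1611 -0.5578  0.1575]
[577.4  92.8] 1185 [-0.4372  0.1878  0.1575]
[330.8 191.8] 79 [ 0.4331 -0.0483  0.1575]
[319.9 201.9] 73 [ 0.4811 -0.0418  0.1575]
[151.7 256.5] 285 [ 0.9265 -0.2052  0.1575]
[ 68.3 396.9] 25443 [ 1.2728 -0.0041  0.1575]
[248.  361.4] 37 [0.9279 0.202  0.1575]
[252.5 365.9] 54 [0.9273 0.2179 0.1575]
[258.  371.8] 57 [0.9273 0.238  0.1575]
[264.5 378.6] 102 [0.9269 0.2609 0.1575]
[287.2 473. ] 370 [1.0233 0.4522 0.1575]
```

View pics/scene3.png

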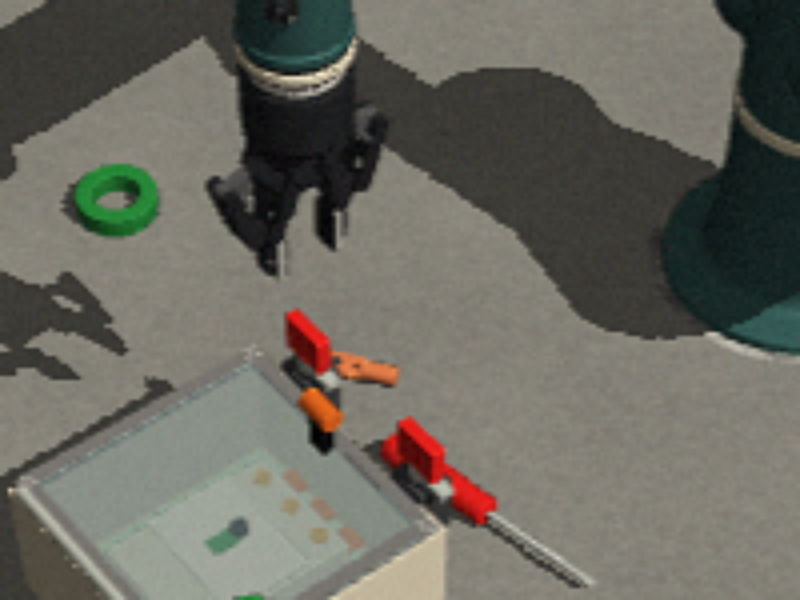

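View pics/top3.png

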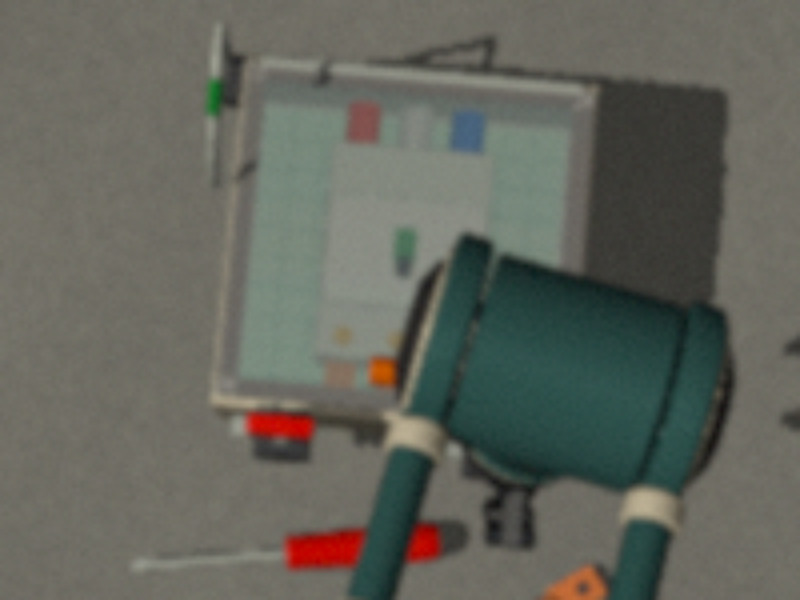

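Both wings now lie crosswise: left at top crop (280,425), right at scene crop (308,340). Both reached their stops. The handle is still at scene crop (320,410), so the guard is shut. Now the handle.

```bash
python3 -m creep '[{"grip":6,"dp":[1,3.5,-6.6],"rotation":[1.56,0,0]},{"grip":6,"dp":[1,3.5,-6.6],"rotation":[1.56,0,0]},{"grip":6,"dp":[1,3.5,-6.6],"rotation":[1.56,0,0]},{"grip":6,"dp":[1,3.5,-6.6],"rotation":[1.56,0,0]},{"grip":6,"dp":[1,3.5,-6.6],"rotation":[1.56,0,0]}]'
python3 -m creep '[{"grip":6,"dp":[0,0,0],"rotation":[0.94,0,0]},{"grip":6,"dp":[0,0,0],"rotation":[0.94,0,0]},{"grip":6,"dp":[0,0,0],"rotation":[0.94,0,0]},{"grip":6,"dp":[0,0,0],"rotation":[0.94,0,0]},{"grip":6,"dp":[0,0,0],"rotation":[0.94,0,0]}]'
python3 -m creep '[{"grip":6,"dp":[0,0,0],"rotation":[0.12,0,0]},{"grip":6,"dp":[0,0,0],"rotation":[0.24,0,0]},{"grip":6,"dp":[0,0,0],"rotation":[0.31,0,0]},{"grip":6,"dp":[0,0,0],"rotation":[0.31,0,0]},{"grip":6,"dp":[0,0,0],"rotation":[0.31,0,0]}]'
python3 - <<'E'
from h import *
plan([.48,-.044,.152],target(YAW,1))
E
```

```text
time: 8.68
tool_pos: [0.4757, -0.0418, 0.2245]
tcp_rot: [1.701, 0.794, -1.708]
wrist_force: [0.8, 0.3, -0.5]
width: 0.701
time: 9.1
tool_pos: [0.4754, -0.0425, 0.2247]
tcp_rot: [2.089, 0.257, -2.097]
wrist_force: [0.8, 0.6, -0.5]
width: 0.706
time: 9.52
tool_pos: [0.4758, -0.0426, 0.2255]
tcp_rot: [-2.188, 0.065, 2.195]
wrist_force: [-0.0, -0.2, -0.4]
width: 0.702
t 9.52 pos [ 0.4758 -0.0426  0.2255] q [-0.14 -0.1   2.03 -0.    1.21  1.49] F [-0.  -0.2 -0.4] T [ 0.   -0.    0.01] w 0.702
dp cm [ 7.34  0.12 -0.45] rot [0.036 0.003 0.   ]
```

```bash
python3 -m creep '[{"grip":6,"dp":[3.5,0.12,-0.4],"rotation":[0.035,0,0]},{"grip":6,"dp":[6,0.12,-0.4],"rotation":[0.035,0,0]},{"grip":6,"dp":[7.3,0.12,-0.4],"rotation":[0.035,0,0]},{"grip":6,"dp":[7.3,0.12,-0.4],"rotation":[0.035,0,0]},{"grip":6,"dp":[7.3,0.12,-0.4],"rotation":[0.035,0,0]}]'
python3 - <<'E'
from h import *
plan([.48,-.044,.152],target(YAW,1))
p,d=bot.read_camera("scene"); cv2.imwrite("pics/s4.png",cv2.resize(p[100:250,240:440][:,:,::-1],None,fx=4,fy=4))
E
```

```text
time: 9.93
tool_pos: [0.4796, -0.044, 0.153]
tcp_rot: [-2.169, 0.103, 2.176]
wrist_force: [0.4, -0.1, 0.2]
width: 0.699
t 9.93 pos [ 0.4796 -0.044   0.153 ] q [-0.14 -0.02  2.1  -0.    1.07  1.52] F [ 0.4 -0.1  0.2] T [-0.02 -0.02  0.01] w 0.699
dp cm [ 0.1  -0.01 -0.04] rot [0.    0.003 0.   ]
```

View pics/s4.png

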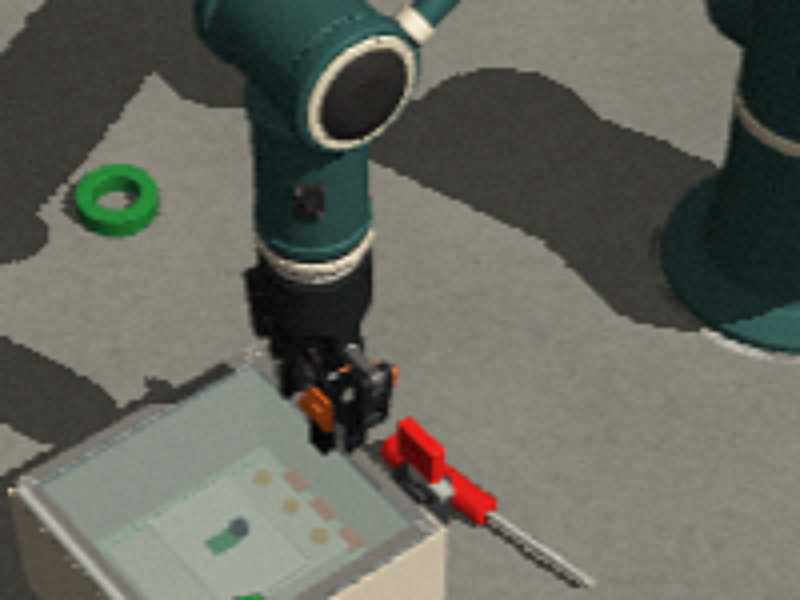

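The fingers stand on both sides of the orange handle (crop 318,408). Closing.

```bash
python3 -m creep '[{"grip":2.4,"dp":[0,0,0],"rotation":[0,0,0]},{"grip":2.4,"dp":[0,0,0],"rotation":[0,0,0]},{"grip":2.4,"dp":[0,0,0],"rotation":[0,0,0]},{"grip":2.4,"dp":[0,0,0],"rotation":[0,0,0]},{"grip":2.4,"dp":[0,0,0],"rotation":[0,0,0]}]' 50
python3 - <<'E'
from h import *
plan([.48,-.044,.152],target(YAW,1))
p,d=bot.read_camera("scene"); cv2.imwrite("pics/s5.png",cv2.resize(p[150:230,280:360][:,:,::-1],None,fx=7,fy=7,interpolation=cv2.INTER_CUBIC))
E
```

```text
time: 10.4
tool_pos: [0.4818, -0.0438, 0.1555]
tcp_rot: [-2.174, 0.104, 2.169]
wrist_force: [1.6, 3.5, 2.1]
width: 0.336
t 10.4 pos [ 0.4818 -0.0438  0.1555] q [-0.14 -0.03  2.1   0.    1.06  1.52] F [1.6 3.5 2.1] T [ 0.43 -0.19  0.06] w 0.336
dp cm [0.35 0.04 0.17] rot [-0.001 -0.003  0.001]
```

View pics/s5.png

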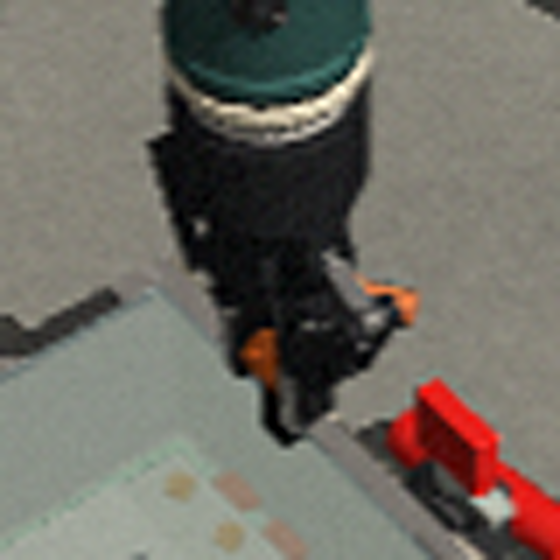

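Held (opening ~29 mm vs the 30 mm bar). Working out the arc in tool axes.

Run:
```python
import numpy as np
f=lambda t:np.array([-.19*np.cos(t)+.041*np.sin(t),.19*np.sin(t)+.041*np.cos(t)])
for a in range(0,65,5):
    d=(f(np.radians(a))-f(0))*100; print(a,'tool dp',[round(-d[1],2),0,round(-d[0],2)])
```

```text
0 tool dp [np.float64(-0.0), 0, np.float64(-0.0)]
5 tool dp [np.float64(-1.64), 0, np.float64(-0.43)]
10 tool dp [np.float64(-3.24), 0, np.float64(-1.0)]
15 tool dp [np.float64(-4.78), 0, np.float64(-1.71)]
20 tool dp [np.float64(-6.25), 0, np.float64(-2.55)]
25 tool dp [np.float64(-7.65), 0, np.float64(-3.51)]
30 tool dp [np.float64(-8.95), 0, np.float64(-4.6)]
35 tool dp [np.float64(-10.16), 0, np.float64(-5.79)]
40 tool dp [np.float64(-11.25), 0, np.float64(-7.08)]
45 tool dp [np.float64(-12.23), 0, np.float64(-8.46)]
50 tool dp [np.float64(-13.09), 0, np.float64(-9.93)]
55 tool dp [np.float64(-13.82), 0, np.float64(-11.46)]
60 tool dp [np.float64(-14.4), 0, np.float64(-13.05)]
```

```bash
python3 -m creep '[{"grip":2.4,"dp":[-1.6,0,-0.4],"rotation":[0,0,0]},{"grip":2.4,"dp":[-3.2,0,-1],"rotation":[0,0,0]},{"grip":2.4,"dp":[-4.8,0,-1.7],"rotation":[0,0,0]},{"grip":2.4,"dp":[-6.25,0,-2.55],"rotation":[0,0,0]},{"grip":2.4,"dp":[-7.65,0,-3.5],"rotation":[0,0,0]}]' 50
python3 - <<'E'
from h import *
plan([.4818+.1305*XB[0],-.0438+.1305*XB[1],.1555+.144],target(YAW,1))
E
```

```text
time: 10.87
tool_pos: [0.515, -0.0468, 0.2298]
tcp_rot: [-2.169, 0.103, 2.174]
wrist_force: [4.5, 3.9, -9.7]
width: 0.334
t 10.87 pos [ 0.515  -0.0468  0.2298] q [-0.14 -0.02  1.95  0.    1.21  1.53] F [ 4.5  3.9 -9.7] T [ 0.61 -0.41  0.05] w 0.334
dp cm [-7.  -0.  -9.7] rot [-0.001  0.002  0.001]
```

```bash
python3 -m creep '[{"grip":2.4,"dp":[-1.3,0,-1.1],"rotation":[0,0,0]},{"grip":2.4,"dp":[-2.5,0,-2.3],"rotation":[0,0,0]},{"grip":2.4,"dp":[-3.6,0,-3.6],"rotation":[0,0,0]},{"grip":2.4,"dp":[-4.6,0,-4.95],"rotation":[0,0,0]},{"grip":2.4,"dp":[-5.45,0,-6.4],"rotation":[0,0,0]}]' 50
python3 - <<'E'
from h import *
plan([.4818+.1305*XB[0],-.0438+.1305*XB[1],.1555+.144],target(YAW,1))
E
```

```text
time: 11.28
tool_pos: [0.5775, -0.0525, 0.2836]
tcp_rot: [-2.164, 0.103, 2.178]
wrist_force: [-1.5, 4.8, -5.4]
width: 0.336
t 11.28 pos [ 0.5775 -0.0525  0.2836] q [-0.13  0.07  1.76  0.    1.32  1.53] F [-1.5  4.8 -5.4] T [ 0.75  0.56 -0.06] w 0.336
dp cm [-1.61  0.04 -3.43] rot [-0.001  0.007  0.002]
```

```bash
python3 -m creep '[{"grip":2.4,"dp":[-0.7,0,-1.55],"rotation":[0,0,0]},{"grip":2.4,"dp":[-1.3,0,-3.15],"rotation":[0,0,0]},{"grip":2.4,"dp":[-1.3,0,-3.15],"rotation":[0,0,0]},{"grip":2.4,"dp":[-1.3,0,-3.15],"rotation":[0,0,0]}]' 50
python3 - <<'E'
from h import *
s,R=plan([.4818+.1305*XB[0],-.0438+.1305*XB[1],.1555+.144],target(YAW,1))
f=lambda t:np.array([-.19*np.cos(t)+.041*np.sin(t),.19*np.sin(t)+.041*np.cos(t)])
m=np.array([(s['tool_pos'][:2]-[.4818,-.0438])@XB,s['tool_pos'][2]-.1555])+f(0)
print('angle',np.degrees(np.arctan2(m[1],-m[0])-np.arctan2(.041,.19)),'r',np.hypot(*m),np.hypot(.19,.041))
for n in("scene","top"):
    p,d=bot.read_camera(n); v=p[120:290,210:410] if n=="scene" else p[150:300,240:440]; cv2.imwrite(f"pics/{n}6.png",cv2.resize(v[:,:,::-1],None,fx=4,fy=3.5))
    np.savez(f"pics/{n}6.npz",p=p,d=d)
E
```

```text
time: 11.62
tool_pos: [0.6097, -0.0555, 0.2971]
tcp_rot: [-2.166, 0.102, 2.177]
wrist_force: [-3.0, 5.1, 0.3]
width: 0.337
t 11.62 pos [ 0.6097 -0.0555  0.2971] q [-0.13  0.12  1.68  0.    1.35  1.53] F [-3.   5.1  0.3] T [0.94 0.68 0.21] w 0.337
dp cm [-0.24  0.06 -0.21] rot [-0.     0.005  0.002]
angle 59.18384606231367 r 0.19273739106848523 0.19437335208304662
```

View pics/scene6.png

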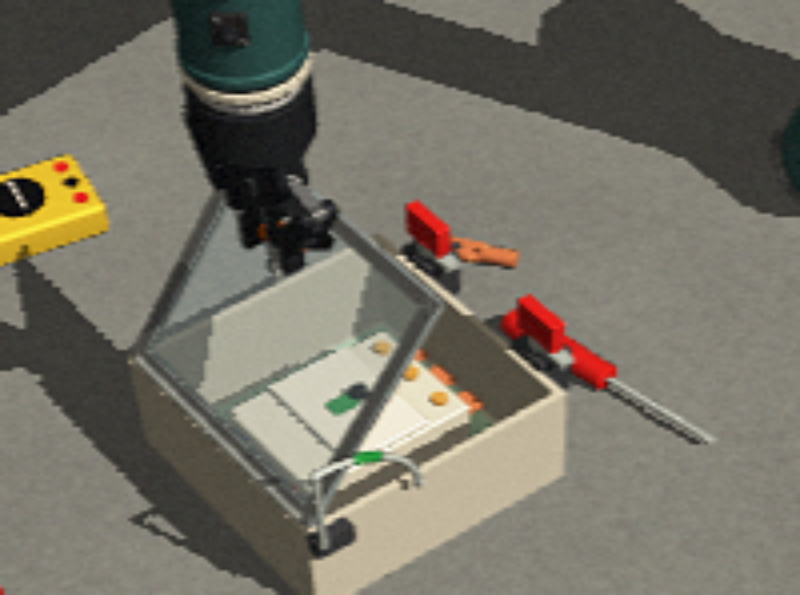

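View pics/top6.png

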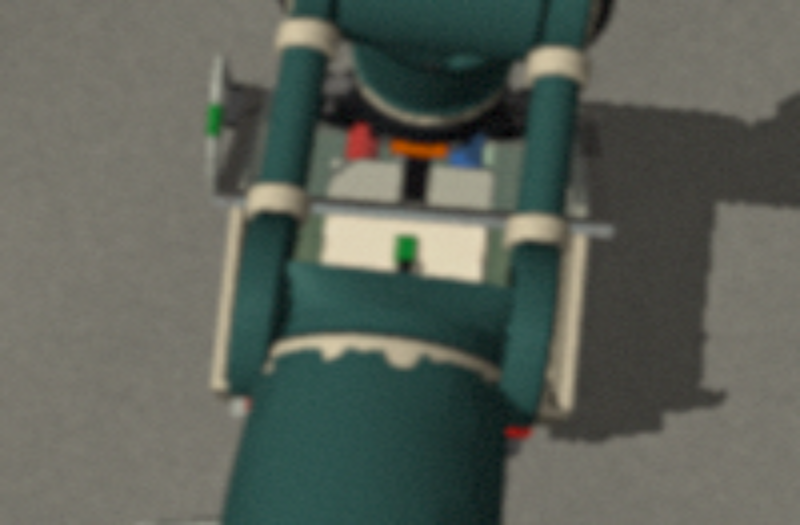

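The guard stands open with its left free corner at scene pixel ≈(319,206) and top pixel ≈(295,207). I'll check the angle independently by triangulating that corner.

Run:
```python
from h import *
X=tri((319.3,206.6),(295.5,207)); print(X)
def ang(X): return np.degrees(np.arctan2(X[2]-.1145,(HG-X[:2])@XB)),np.hypot(X[2]-.1145,(HG-X[:2])@XB)
YB=np.array([-XB[1],XB[0]]); print(ang(X),'y off',(X[:2]-HG)@YB)
# scene ray on plane y'=+0.108
a=ray("scene",(319.3,206.6),.1);b=ray("scene",(319.3,206.6),.4);f=lambda P:(P[:2]-HG)@YB-.108
P=a+(b-a)*f(a)/(f(a)-f(b)); print(P,ang(P))
# handle orange, top view
for n in("top","scene"):
    g=np.load(f"pics/{n}6.npz")
    for i,s,c,m in blobs(g['p'],(5,140,60),(18,255,255),5):
        if 250<c[0]<400 and 150<c[1]<230: print(n,c,s[4],dep(n,c,np.median(g['d'][m])).round(4))
print(bot.read_state())
```

```text
[0.56561712 0.05121203 0.28405719]
(np.float64(56.485179310758575), np.float64(0.20336865075948407)) y off 0.10408335724290385
[0.5674294  0.05497284 0.28853119] (np.float64(57.50574549302372), np.float64(0.20633369744497548))
top [344.         192.11111111] 63 [ 0.595  -0.0547  0.3043]
scene [275.2 185.2] 5 [ 0.6073 -0.0665  0.3011]
scene [330.81481481 191.83950617] 81 [ 0.344  -0.1455  0.0109]
scene [315.         221.28571429] 7 [ 0.4781 -0.0703  0.0443]
scene [312.25  226.375] 8 [ 0.5085 -0.0475  0.0669]
scene [320.42105263 226.84210526] 19 [ 0.4807 -0.0438  0.0441]
{'time': 11.7167, 'q': array([-0.13249752,  0.12072154,  1.67816895,  0.00192161,  1.34795481,
        1.53397186]), 'joint_vel': array([-2.09333912e-03, -4.95555422e-03,  9.34846060e-03, -5.11213030e-04,
       -3.18094740e-03,  7.22993686e-05]), 'joint_torque': array([ -3.0163832 , -44.3090415 , -39.45579886,  -1.56460963,
        -1.23238899,   0.15023303]), 'tool_pos': array([ 0.60914076, -0.05543419,  0.29698514]), 'tcp_rot': array([-2.16552563,  0.10189087,  2.17655742]), 'wrist_force': array([-2.25095382,  4.92246334, -0.29998711]), 'torque': array([0.92576861, 0.61017879, 0.12380547]), 'width': 0.33745643860389196}
```

Estimates range from 56.5° to 59°, all inside the band. I'll nudge about 1.5° toward the centre and let it settle.

```bash
python3 -m creep '[{"grip":2.4,"dp":[-0.1,0,-0.25],"rotation":[0,0,0]},{"grip":2.4,"dp":[-0.2,0,-0.5],"rotation":[0,0,0]},{"grip":2.4,"dp":[-0.2,0,-0.5],"rotation":[0,0,0]},{"grip":2.4,"dp":[-0.2,0,-0.5],"rotation":[0,0,0]},{"grip":2.4,"dp":[-0.2,0,-0.5],"rotation":[0,0,0]}]' 50
python3 -m creep '[{"grip":2.4,"dp":[0,0,0],"rotation":[0,0,0]},{"grip":2.4,"dp":[0,0,0],"rotation":[0,0,0]},{"grip":2.4,"dp":[0,0,0],"rotation":[0,0,0]},{"grip":2.4,"dp":[0,0,0],"rotation":[0,0,0]},{"grip":2.4,"dp":[0,0,0],"rotation":[0,0,0]}]' 50
python3 - <<'E'
from h import *
s,R=plan([.4818+.1305*XB[0],-.0438+.1305*XB[1],.1555+.144],target(YAW,1))
f=lambda t:np.array([-.19*np.cos(t)+.041*np.sin(t),.19*np.sin(t)+.041*np.cos(t)])
m=np.array([(s['tool_pos'][:2]-[.4818,-.0438])@XB,s['tool_pos'][2]-.1555])+f(0)
print('angle',np.degrees(np.arctan2(m[1],-m[0])-np.arctan2(.041,.19)),'r',np.hypot(*m),np.abs(s['joint_vel']).max())
for n in("scene","top"):
    p,d=bot.read_camera(n); np.savez(f"pics/{n}7.npz",p=p,d=d)
    v=p[170:290,230:360] if n=="scene" else p[150:270,280:400]; cv2.imwrite(f"pics/{n}7.png",cv2.resize(v[:,:,::-1],None,fx=5,fy=5,interpolation=cv2.INTER_CUBIC))
    cv2.imwrite(f"pics/{n}7f.png",p[:,:,::-1])
E
```

```text
time: 12.13
tool_pos: [0.6135, -0.0559, 0.2984]
tcp_rot: [-2.164, 0.103, 2.177]
wrist_force: [-3.1, 5.3, -2.1]
width: 0.34
time: 12.55
tool_pos: [0.6134, -0.0559, 0.2984]
tcp_rot: [-2.164, 0.103, 2.177]
wrist_force: [-3.0, 5.2, -1.7]
width: 0.335
t 12.55 pos [ 0.6134 -0.0559  0.2984] q [-0.13  0.13  1.67  0.    1.35  1.53] F [-3.   5.2 -1.7] T [ 0.84  0.75 -0.14] w 0.335
dp cm [-0.11  0.06  0.17] rot [-0.001  0.006  0.002]
angle 60.37479770959789 r 0.19278661944114472 0.002150492718590789
```

View pics/scene7.png

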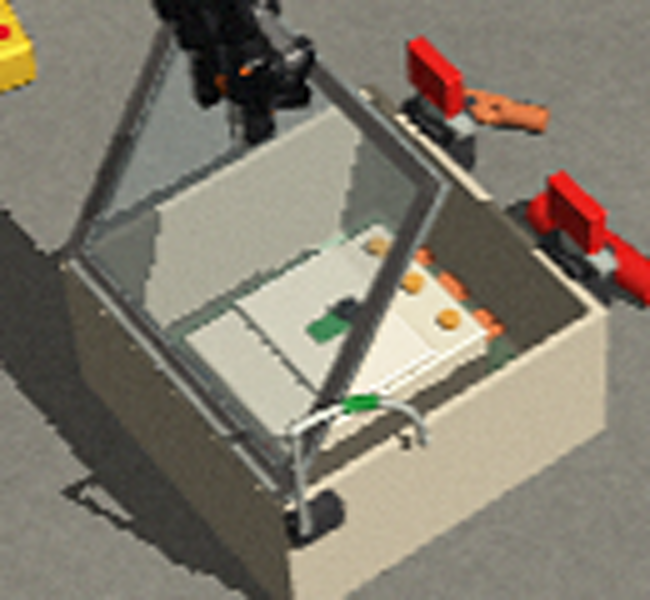

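View pics/top7.png

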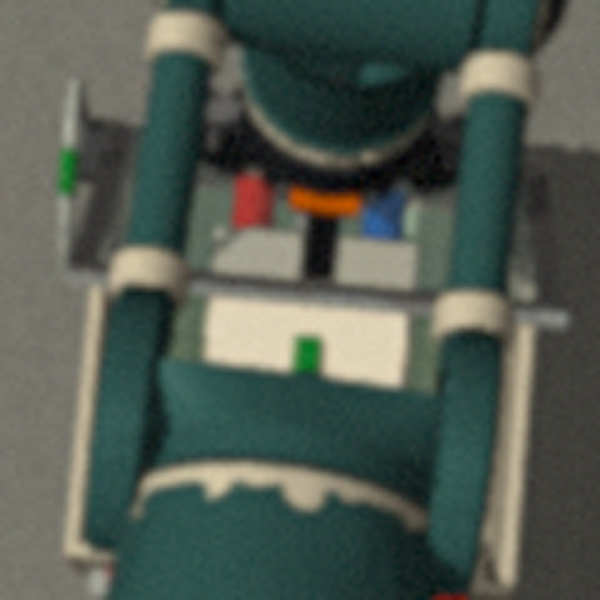

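View pics/top7f.png

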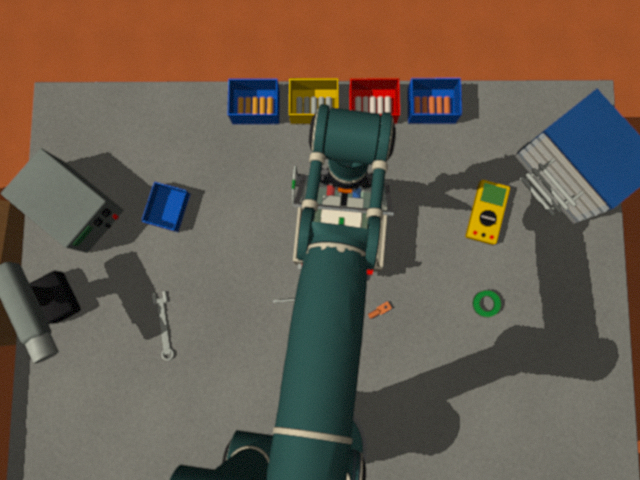

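The corner is now at scene (318.6,207) and top (293.5,204.4). The loose items are where they were.

Run:
```python
from h import *
YB=np.array([-XB[1],XB[0]])
def ang(X): return np.degrees(np.arctan2(X[2]-.1145,(HG-X[:2])@XB)).round(2),np.hypot(X[2]-.1145,(HG-X[:2])@XB).round(4)
X=tri((318.2,206.4),(293.8,204.4)); print(X,ang(X),(X[:2]-HG)@YB)
for n,uv in(("scene",(318.2,206.4)),("top",(293.8,204.4))):
    a=ray(n,uv,.1);b=ray(n,uv,.4)
    # intersect with circle r=.21 in the x'z plane
    ts=np.linspace(0,1.2,4000);P=a+(b-a)*ts[:,None];r=np.hypot(P[:,2]-.1145,(HG-P[:,:2])@XB)
    k=[i for i in np.where(np.diff(np.sign(r-.21)))[0] if P[i,2]>.2]; print(n,[(ang(P[i]),P[i].round(3)) for i in k])
```

```text
[0.57060134 0.05395425 0.29103455] (np.float64(58.64), np.float64(0.2067)) 0.10728886179236068
scene [((np.float64(59.9), np.float64(0.21)), array([0.573, 0.058, 0.296]))]
top [((np.float64(59.07), np.float64(0.21)), array([0.57 , 0.053, 0.295]))]
```

All the angle estimates (58.6° to 60.4°) agree, and the pose is steady. Handing in.

```bash
python3 -c "
from workcell import bot
print(bot.finish_job())"
```

```text
the job is handed in; nothing more can be done
None
```

I undid both fasteners and lifted the guard by its orange handle. I handed the job in at about 12.7 s with the gripper still holding the guard open at about 60°.

**Fasteners:** I turned each one a quarter turn anticlockwise until I felt its stop, at about 1.0 to 1.2 N m. Both wings showed crosswise in the pictures, with the guard still shut.

**Guard angle:** The arm's position gave 60.4°. The guard's free corner seen by the cameras gave 58.6° with both views together, 59.9° from the scene view alone and 59.1° from the top view alone. They differ by up to 1.8°, but all lie well inside the 54–66° band.

**Hold:** The opening was steady at about 29 mm on the 30 mm bar, with a 50 N grip setting. Joint speeds were about 0.002 rad/s, and the wrist force was about 6 N.

**Loose items:** Those I could see in the last pictures lay where they started, but I compared them by eye only, not by measurement. The arm hid most of the screwdriver in the last top view; the part visible in the scene view looked unmoved.

No check failed. The hand-in itself gave no verdict.

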